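Put the spice jar away and snap the cupboard shut

ROBOT

A 7-joint arm with a two-finger parallel gripper is mounted at the origin on a cart in front of the work surface, level with it; the furniture and walls round the work are solid. World frame = base frame: x ahead of the robot, y to its left, z up, the work surface at z = 0. Lengths are in m, angles in rad, forces in N, time in s.
With the tool pointing down it reaches from about 0.4 to 0.85 m from the base axis. Payload 4.5 kg.
Tool frame: the origin (TCP) lies at the very end of the fingers, on their centre line; the grasp point (between the pads) lies 19 mm behind it; z points along the fingers, y is the line along which they close (so a half turn about z gives the same grasp; the last joint's range is limited). The gripper opens to 85 mm and grips with 20 to 120 N. Pads are 22 mm wide; open, the fingers measure 114 mm over their backs; the gripper's body (76 mm by 85 mm) begins 54 mm behind the grasp point. The pads swing forward as they close: fully open they stand 13 mm farther back than shut.
Start: joints at [1.229, 0.689, -0.195, 1.565, 0.157, 0.902, -0.215], TCP at [0.229, -0.581, 0.231] pointing down, gripper open.
Joint ranges: [-3.01, 3.01], [-0.46, 2.08], [-1.47, 1.51], [0.13, 2.56], [-1, 4.14], [0.04, 2.09], [-2.66, 2.66]. Speed limits (rad/s): [2.57, 2.57, 3.14, 3.14, 3.14, 3.14, 3.14].

INTERFACE

Orientations are given as a unit quaternion [x, y, z, w].
In Python, from station import * gives the robot as it stands. Calls block until the motion is done:
- move_ptp(position, orientation): joint-space move of the TCP to a pose.
- move_l(position, frame=None, velocity=0.15, stop_force=None): straight line of the TCP; frame=None keeps the orientation; velocity is the mean speed in m/s. With stop_force (N) it stops when the force on the tool has changed by that much, and returns True; else False.
- goto_joints(angles): joint-space move.
- command_gripper(opening, f_grip=None): finger opening in m; f_grip is the grip in N (None keeps the last); returns when the fingers have stopped.
- sleep(seconds).
- inverse_kinematics(position, orientation): joint angles nearest the present ones, or None.
- state(): the state.
- grab_frame(name): name is "side" or "top"; returns the picture (384x512x3 uint8, blue, green, red); there is no depth.
- calibration(name): a dict with "fx", "fy", "cx", "cy" (pixels), "dist_coeffs" ([k1, k2, p1, p2, k3] as OpenCV has them; the pictures are not rectified), "R" (3x3) and "t" (3): a world point X has camera coordinates R X + t. Camera axes: x right, y down, z forward; pixel columns grow to the right and rows downward; lengths in m; the calibration is good to about 2 mm. A picture is of the moment at which its call begins. calibration takes no time and is no camera call.
A pose or a line that the arm cannot do raises MotionError and nothing moves.
- finish_job(): hands the job in; it is judged then, once.
Trained networks look in the newest picture that a camera, given by its name, has taken for a name from the list of things; names that differ only in an ending like _2 or _b are one class to them, and where a whole thing is asked for, a point or a joint stands for the part that bears it (a point fixed in the world has none). Each returns a list of dicts, best first, with "conf" (0 to 1); they miss things now and then, are a little off and sometimes report something else, mostly with a low value. They report only what shows in the picture. A call takes as long as a camera call. They do not tell look-alikes from the thing itself.
- trace(query, camera): "region" (384x512 bool, what is visible of it) and "bbox" ([left, top, right, bottom] in pixels, round what is visible of it).
- place_of(query, camera): "location" ([column, row] in pixels: a listed point, or the origin of a listed thing).
The state is a dict: "t": time; "joint_positions": joint angles; "joint_velocities": joint speeds; "joint_efforts": joint torques, N m; "position": TCP position; "tcp_rot": TCP orientation; "wrist_force": force on the tool from outside, world axes, zero at the start; "ft_torque": the same for the moment, N m; "opening": finger opening in m; "grip_force": force on a finger pad.
Only numpy, scipy, OpenCV 4.12 (cv2) and the standard library are available. Lean on these libraries where they do the work, as an engineer would, in place of code of your own. Each camera call takes 0.05 s, during which the arm holds its last target. There are 200 camera calls.

TASK

Pull the little white cupboard's door wide open past its roller catch, stand the spice jar that was left out on the worktop upright inside the cupboard next to the jar already there, and push the door until the catch snaps and it is fully shut. Leave the other jar, the small salt shaker and the bottle stopper standing where they are.

Things in the scene. Friction and masses are not known exactly. Their poses are not given: they have to be found in the camera images.
- cupboard: White countertop spice cupboard with brown wooden top, fixed; 130 deep (x) x 224 wide (y) x 262 mm high without its door. Origin: centre of its underside; z up, +x to its back (door at -x, facing the robot), +y to its left seen from the robot. Walls 12 mm: inside, side walls at y +-100, back at x 53, shut door at x -65, roof's underside at z 250; the top's front edge is at x -83 mm.
- cupboard_floor (a point): Centre of the cupboard's inside floor, 12 mm above its origin. Free for the jar: y -80 to +20 mm from here. Below the roof a gripper pointing straight down cannot set a jar down: tilt it 40 to 45 degrees, fingers forward and down. The catch's housing (26 x 14 x 18 mm) hangs under the roof in the front right corner, at x -50, y -93 mm.
- cupboard_door (a joint): Door angle, rad: 0 shut, grows as it opens to the robot, stop at 1.9; at 1.4 the gripper has room beside it. Stays where left, except at the catch: a sprung roller holds it shut, about 10 N at the handle pulls through. On closing the roller resists from about 0.085 rad with up to about 12 N; below about 0.04 it snaps to 0 by itself, let go between these it springs open.
- cupboard_hinge (a point): Point on the door's vertical hinge axis at the cupboard's left front edge: cupboard x -74, y +110 mm, height 126 mm. The door is 220 mm wide, 18 mm thick (9 mm either side of the axis) and spans heights 4 to 248 mm.
- cupboard_handle (a point): Middle of the door's dark steel handle, an upright round bar 11 mm thick, 193 mm from the hinge along the door, 35 mm out from its outer face (44 mm from the hinge axis), 204 mm above the worktop. The bar spans heights 159 to 249 mm, a post to the door near each end. From above, pinch it left and right, 28 mm above this point, to clear the cupboard's top. x points through the door to the inside.
- spice_jar: The spice jar to be put away: glass with a dark cap, a plain upright cylinder 41 mm across and 105 mm tall, 70 to 160 g, standing loose on the worktop. Origin: centre of its underside; z up along its axis.
- shelved_jar: Another spice jar of the same size (41 mm across, 105 mm tall), standing loose inside the cupboard near the hinge side wall; stays there. Origin: centre of its underside, z up.
- small_mill: Small salt shaker, 44 mm across, 90 mm tall, grey perforated cap, loose on the worktop; leave it alone. Origin: centre of its underside.
- stopper: Bottle stopper stood on its head, 35 mm across, 58 mm tall, loose on the worktop; leave it alone. Origin: centre of its underside.
Things that resemble listed ones, but are neither listed nor needed, are in the scene too. What is shaped like the spice_jar but blue or purple is not meant.

How it is judged:
By the outcome, as a careful person would: the job done as asked, in the order asked, and still so for the second after the job is handed in, with the robot touching nothing.
It also fails if it takes over 72 s, if anything falls off the work surface, if the arm or the gripper's body presses on something with over 40 N, if the wrist force passes 120 N, or if a joint passes its speed limit or range.

## Working session

There is one attempt and no reset: what is moved stays moved. The work goes in short steps, each a Python script; the robot and the scene stay as the last script left them, time stands still between calls to the robot, and variables do not carry over. Pictures are saved under pics/ and viewed, at most 14 in all, crops included, and the job is handed in when it is done.

```bash
mkdir -p pics; ls; cat > h.py <<'E'
from station import *
import numpy as np, cv2
from scipy.spatial.transform import Rotation as R
def ray(cam,px):
    c=calibration(cam);K=np.array([[c['fx'],0,c['cx']],[0,c['fy'],c['cy']],[0,0,1.]])
    u=cv2.undistortPoints(np.array([[px]],float),K,np.array(c['dist_coeffs'],float))[0,0]
    Rm=np.array(c['R']);o=-Rm.T@np.array(c['t']);return o,Rm.T@np.array([u[0],u[1],1.])
def atz(cam,px,z):
    o,d=ray(cam,px);return o+d*(z-o[2])/d[2]
def proj(cam,X):
    c=calibration(cam);K=np.array([[c['fx'],0,c['cx']],[0,c['fy'],c['cy']],[0,0,1.]])
    return cv2.projectPoints(np.array(X,float).reshape(-1,1,3),cv2.Rodrigues(np.array(c['R']))[0],np.array(c['t'],float),K,np.array(c['dist_coeffs'],float))[0].reshape(-1,2)
E
python3 - <<'E'
from h import *
np.set_printoptions(precision=3,suppress=True)
ims=[]
for cam in("side","top"):
    im=grab_frame(cam);cv2.imwrite(f"pics/{cam}0.png",im)
    print(cam,ray(cam,[256,192]))
    for q,z in(("cupboard",0),("cupboard_floor",.012),("cupboard_hinge",.126),("cupboard_handle",.204),("spice_jar",0),("shelved_jar",.012),("small_mill",0),("stopper",0)):
        for d in place_of(q,cam)[:4]: print(q,round(d['conf'],2),np.array(d['location']),atz(cam,d['location'],z))
print(state()['t'])
E
```

```text
pics
side (array([0.373, 0.608, 0.673]), array([ 0.239, -0.775, -0.585]))
cupboard 0.56 [197.6 271.7] [0.681 0.084 0.   ]
cupboard_hinge 0.58 [213.2 277.3] [0.588 0.185 0.126]
cupboard_handle 0.96 [250.2 188.7] [ 0.581 -0.022  0.204]
spice_jar 0.92 [255.6 208.9] [ 0.622 -0.2    0.   ]
spice_jar 0.69 [290.1 177. ] [ 0.563 -0.407  0.   ]
spice_jar 0.68 [272.8 193.8] [ 0.593 -0.292  0.   ]
spice_jar 0.56 [282.6 223. ] [ 0.528 -0.163  0.   ]
small_mill 0.62 [318.8 195.1] [ 0.451 -0.334  0.   ]
stopper 0.56 [282.9 221.9] [ 0.528 -0.168  0.   ]
top (array([0.007, 0.168, 0.941]), array([ 0.575, -0.242, -0.781]))
cupboard 0.74 [191.7 219.3] [0.671 0.087 0.   ]
cupboard_hinge 0.66 [156.6 225.6] [0.594 0.185 0.126]
cupboard_handle 0.93 [232.7 189.3] [ 0.577 -0.011  0.204]
spice_jar 0.94 [291.2 209. ] [ 0.604 -0.198  0.   ]
spice_jar 0.88 [325.5 200.6] [ 0.596 -0.309  0.   ]
spice_jar 0.76 [358.3 199.8] [ 0.563 -0.405  0.   ]
spice_jar 0.59 [191.6 216.4] [ 0.681  0.084 -0.   ]
small_mill 0.6 [361.2 227.7] [ 0.472 -0.361  0.   ]
stopper 0.5 [289.9 232.4] [ 0.531 -0.161  0.   ]
0.9
```

View pics/side0.png

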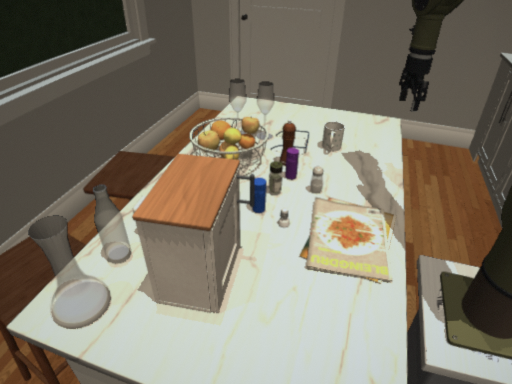

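View pics/top0.png

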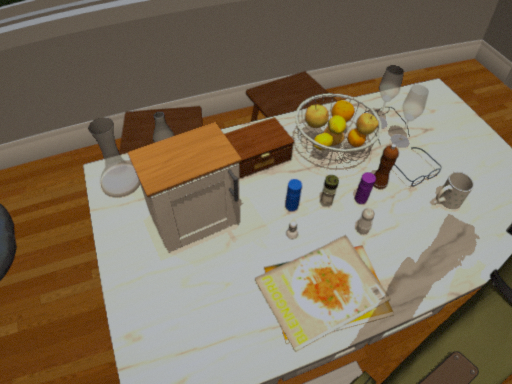

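```bash
cat >> h.py <<'E'
def tri(p1,p2):
    (o1,d1),(o2,d2)=ray("side",p1),ray("top",p2);s=np.linalg.lstsq(np.c_[d1,-d2],o2-o1,rcond=None)[0]
    a,b=o1+s[0]*d1,o2+s[1]*d2;return (a+b)/2,np.linalg.norm(a-b)
E
python3 - <<'E'
from h import *
np.set_printoptions(precision=4,suppress=True)
print("handle",tri([250.2,188.7],[232.7,189.3]));print("jar",tri([272.8,193.8],[325.5,200.6]));print("mill",tri([318.8,195.1],[361.2,227.7]));print("stop",tri([282.9,221.9],[289.9,232.4]))
outs=[]
for cam,seed in(("side",(190,190)),("top",(180,155))):
    im=cv2.imread(f"pics/{cam}0.png");hsv=cv2.cvtColor(im,cv2.COLOR_BGR2HSV)
    m=cv2.inRange(hsv,(3,90,90),(20,255,255));m=cv2.morphologyEx(m,cv2.MORPH_OPEN,np.ones((3,3)))
    n,l=cv2.connectedComponents(m);m=(l==l[seed[1],seed[0]]).astype(np.uint8)
    c=max(cv2.findContours(m,0,2)[0],key=cv2.contourArea);h=cv2.convexHull(c)
    e=cv2.approxPolyN(h,4).reshape(-1,2)
    print(cam,m.sum(),e.tolist())
    P=np.array([atz(cam,p,.262) for p in e]);print(P[:,:2])
    for i in range(4):
        v=P[(i+1)%4]-P[i];print(np.linalg.norm(v),np.degrees(np.arctan2(v[1],v[0])))
    v=im.copy();cv2.polylines(v,[e.astype(int)],True,(0,255,0),1)
    x,y=seed;outs.append(cv2.resize(v[y-70:y+110,x-60:x+190],None,fx=1.6*2-.0,fy=3.2) if 0 else cv2.resize(v[y-60:y+120,x-70:x+180],(400*2//2,288)))
    for q in("spice_jar",):
        for d in trace(q,cam)[:4]: print(q,d['conf'],d['bbox'])
cv2.imwrite("pics/q.png",np.hstack(outs))
E
```

```text
handle (array([ 0.5754, -0.0107,  0.2101]), np.float64(0.0049287434331505165))
jar (array([ 0.6006, -0.3133, -0.0131]), np.float64(0.006755431450848172))
mill (array([ 0.4616, -0.3559, -0.0058]), np.float64(0.02482191831226952))
stop (array([ 0.5258, -0.1576,  0.009 ]), np.float64(0.00018283204055871268))
side 6269 [[239, 162], [210, 228], [75, 213], [212, 96]]
[[ 0.6116 -0.0337]
 [ 0.5832  0.1909]
 [ 0.8352  0.2354]
 [ 0.8331 -0.3893]]
0.22641298321604747 97.2026031864972
0.2558616581385589 10.007387200218913
0.6246663203894571 -90.19115579959794
0.4189201108842645 121.91998225857445
spice_jar 0.82 [251.6, 179.8, 265.0, 211.7]
spice_jar 0.68 [268.6, 165.5, 285.5, 193.2]
spice_jar 0.62 [283.5, 146.4, 300.0, 181.7]
top 6957 [[294, 141], [146, 196], [126, 152], [255, 93]]
[[ 0.6246 -0.1891]
 [ 0.5804  0.1872]
 [ 0.7313  0.2066]
 [ 0.8362 -0.1681]]
0.37884730737975697 96.69446858573905
0.15212447918795116 7.3620286244281985
0.3891127863785979 -74.36383846775473
0.2126269899730593 -174.31991442682636
spice_jar 0.97 [356.0, 172.3, 375.2, 205.6]
spice_jar 0.59 [288.0, 177.2, 302.5, 211.9]
spice_jar 0.57 [319.7, 174.0, 341.8, 209.1]
```

View pics/q.png

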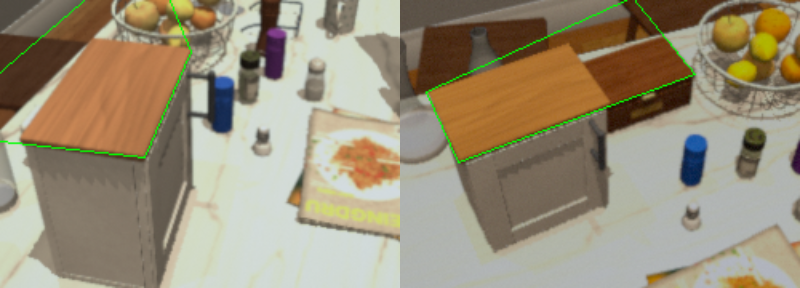

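```bash
cat >> h.py <<'E'
YAW=np.radians(7.2);CO=np.array([.6794,.0884,0])
Rz=lambda a:R.from_euler('z',a).as_matrix()
def cw(p): return CO+Rz(YAW)@np.array(p,float)
def quat(z,y):
    z=np.array(z,float)/np.linalg.norm(z);y=np.array(y,float);y-=z*(y@z);y/=np.linalg.norm(y)
    return R.from_matrix(np.c_[np.cross(y,z),y,z]).as_quat()
def handle(th,s=1,dr=0.,tcpz=.213,extra=0.):
    "TCP pose pinching the handle at door angle th; extra: gripper yaw beyond the door's"
    p=cw([-.074,.110,0])+Rz(YAW-th)@np.array([-.044,-.193-dr,0]);p[2]=tcpz
    return p,quat([0,0,-1],s*(Rz(YAW-th+extra)@[0,1,0]))
def tilt(p,az,s=1,a=np.radians(45),back=.019):
    "TCP pose with grasp point at p, tool tilted a from vertical, heading az"
    f=np.array([np.cos(az)*np.sin(a),np.sin(az)*np.sin(a),-np.cos(a)])
    return np.array(p)+f*back,quat(f,s*np.array([-np.sin(az),np.cos(az),0])),f
E
python3 - <<'E'
from h import *
from scipy.optimize import least_squares
np.set_printoptions(precision=3,suppress=True)
def cyl(x,y,r=.0205,h=.105):
    a=np.linspace(0,2*np.pi,40);return np.array([[x+r*np.cos(t),y+r*np.sin(t),z] for z in(0,h) for t in a])
B={"side":[268.6,165.5,285.5,193.2],"top":[319.7,174.0,341.8,209.1]}
def f(v,cams):
    o=[]
    for c in cams:
        q=proj(c,cyl(*v));o+=list(np.r_[q.min(0),q.max(0)]-B[c])
    return np.array(o)
for cams in(["side"],["top"],["side","top"]):
    r=least_squares(f,[.6,-.3],args=(cams,),loss='soft_l1');print(cams,r.x,f(r.x,cams))
print("handle",handle(0)[0])
for s in(1,-1):
  for th in(0,.5,1,1.4,1.5):
    for e in (0,.4):
      p,q=handle(th,s,extra=e);print(s,th,e,inverse_kinematics(p,q))
for s in(1,-1):
  for p in([.596,-.303,.07],[.596,-.303,.3],cw([-.02,-.04,.085]),cw([-.17,-.04,.235])):
    pp,q,_=tilt(p,.0 if p[1]<-.1 else YAW,s);print(s,p,inverse_kinematics(pp,q))
E
```

```text
['side'] [ 0.586 -0.307] [ 1.207 -4.896 -1.061  2.209]
['top'] [ 0.586 -0.31 ] [ 1.063  0.789 -0.945 -0.705]
['side', 'top'] [ 0.586 -0.31 ] [ 1.359 -5.406 -0.935  1.632  0.969  0.752 -1.047 -0.742]
handle [ 0.573 -0.009  0.213]
1 0 0 [ 0.429  0.777 -0.897  1.727  0.711  0.997  0.959]
1 0 0.4 [ 0.56   0.932 -1.255  1.72   0.945  1.229  1.153]
1 0.5 0 [ 0.34   0.628 -0.782  1.991  0.63   0.78   0.382]
1 0.5 0.4 [ 0.393  0.658 -0.88   1.989  0.695  0.827  0.712]
1 1 0 [ 0.089  0.532 -0.647  2.14   0.542  0.634 -0.243]
1 1 0.4 [ 0.159  0.559 -0.762  2.137  0.622  0.679  0.065]
1 1.4 0 [-0.179  0.513 -0.514  2.133  0.442  0.599 -0.713]
1 1.4 0.4 [-0.098  0.536 -0.641  2.129  0.537  0.639 -0.418]
1 1.5 0 [-0.238  0.518 -0.486  2.113  0.419  0.604 -0.824]
1 1.5 0.4 [-0.159  0.539 -0.611  2.109  0.513  0.642 -0.528]
-1 0 0 [-0.035  0.639 -0.05   1.752  0.044  0.752 -1.553]
-1 0 0.4 [ 0.033  0.642 -0.165  1.748  0.143  0.764 -1.248]
-1 0.5 0 [-0.219  0.536  0.111  2.018 -0.101  0.592 -1.985]
-1 0.5 0.4 [-0.143  0.533 -0.007  2.015  0.006  0.594 -1.699]
-1 1 0 [-0.531  0.493  0.288  2.169 -0.278  0.513 -2.477]
-1 1 0.4 [-0.454  0.482  0.17   2.166 -0.163  0.505 -2.205]
-1 1.4 0 [ 0.212  0.755 -1.254  2.116  0.905  0.976  1.883]
-1 1.4 0.4 [-0.75   0.504  0.347  2.16  -0.333  0.527 -2.598]
-1 1.5 0 [ 0.167  0.766 -1.254  2.095  0.906  0.991  1.751]
-1 1.5 0.4 [-0.972  0.575  0.656  2.147 -0.616  0.612 -2.419]
1 [0.596, -0.303, 0.07] [ 1.246  1.41  -1.253  2.09   2.393  0.799  0.292]
1 [0.596, -0.303, 0.3] [ 1.272  0.862 -1.24   2.009  1.783  0.44   0.485]
1 [0.665 0.046 0.085] [ 0.525  1.377 -1.258  2.201  2.422  1.283 -0.234]
1 [0.516 0.027 0.235] None
-1 [0.596, -0.303, 0.07] [ 0.96   1.103 -0.621  2.103  3.138  0.576  2.395]
-1 [0.596, -0.303, 0.3] [ 0.98   0.632 -0.626  2.021  3.544  0.114  1.736]
-1 [0.665 0.046 0.085] [ 0.231  1.07  -0.618  2.215  2.707  0.951  2.246]
-1 [0.516 0.027 0.235] None
```

```bash
python3 - <<'E'
from h import *
np.set_printoptions(precision=3,suppress=True)
p,q=handle(0);print(state()['t'])
command_gripper(.06,60)
move_ptp(p+[0,0,.09],q)
print(state()['t'],move_l(list(p),velocity=.12,stop_force=15),state()['position'],p)
im=grab_frame("top");cv2.imwrite("pics/g1.png",cv2.resize(im[80:280,130:330],(500,500)))
im=grab_frame("side");cv2.imwrite("pics/g2.png",cv2.resize(im[80:280,150:350],(500,500)))
cv2.imwrite("pics/g.png",np.hstack([cv2.resize(cv2.imread(f"pics/g{i}.png"),(400,400)) for i in(1,2)]))
s=state();print(s['wrist_force'],s['t'],s['joint_positions'])
E
```

```text
1.0
3.7667 False [ 0.573 -0.008  0.214] [ 0.573 -0.009  0.213]
[-0.033 -0.356 -0.117] 4.7667 [ 0.448  0.792 -0.941  1.725  0.741  1.02   0.932]
```

View pics/g.png

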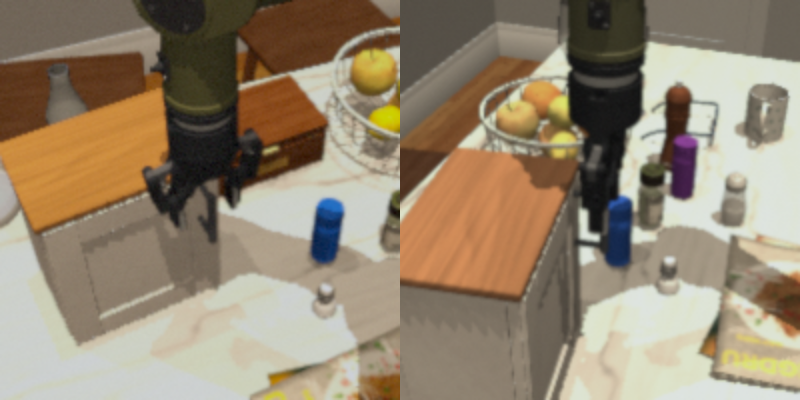

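Fingers straddle the handle (top crop about 205,215). Pinch and pull along the arc.

```bash
python3 - <<'E'
from h import *
np.set_printoptions(precision=3,suppress=True)
command_gripper(.0,60);s=state();print(s['opening'],s['grip_force'],s['wrist_force'],s['position'])
if abs(s['opening']-.011)<.004:
    for th in np.r_[.06,.12,np.arange(.25,1.56,.13)]:
        p,q=handle(th)
        hit=move_l(list(p),frame=list(q),velocity=.12,stop_force=60)
        s=state();print(round(th,2),hit,s['wrist_force'],s['opening'],s['t'])
        if hit or s['opening']<.008: break
E
```

```text
0.008928878891805306 58.51018488407135 [ -0.79  -15.112  10.704] [ 0.574 -0.017  0.214]
0.06 False [ -8.602 -13.966  16.903] 0.009304321191477992 5.5333
0.12 False [ -3.428 -13.885  11.761] 0.009332696495610467 5.7833
0.25 False [ -4.963 -14.396  13.614] 0.009235188910760167 6.15
0.38 False [ -6.127 -12.131  16.813] 0.00895793625051827 6.5167
0.51 False [ -6.285 -10.118  16.417] 0.008994545572067011 6.8833
0.64 False [-7.61  -9.125 16.589] 0.009213046661969286 7.25
0.77 False [-7.325 -6.397 15.805] 0.009340017585886436 7.6167
0.9 False [-5.567 -4.706 14.092] 0.00953182760898691 7.9833
1.03 False [-5.803 -4.46  14.041] 0.009018848609972228 8.35
1.16 False [-3.706 -1.19  13.136] 0.00935813120840395 8.7167
1.29 False [-1.01  -1.745 13.331] 0.00908698708424158 9.0833
1.42 False [ 1.583 -0.659 12.29 ] 0.009234518495374674 9.45
1.55 False [ 3.395 -1.58   9.436] 0.009202200336152551 9.8167
```

```bash
python3 - <<'E'
from h import *
np.set_printoptions(precision=3,suppress=True)
s=state();print("at handle",s['position'],handle(1.55)[0])
command_gripper(.05);p=np.array(s['position'])
move_l(list(p+[0,0,.1]),velocity=.2)
pp,q,f=tilt([.59,-.305,.30],0.);print(inverse_kinematics(pp,q))
pp2,q2,_=tilt([.59,-.305,.065],0.);print(inverse_kinematics(pp2,q2))
move_ptp(pp-[.1,0,0] if inverse_kinematics(pp-[.1,0,0],q) is not None else pp,q)
o=[]
for cam in("side","top"):
    im=grab_frame(cam);cv2.imwrite(f"pics/{cam}1.png",im);o.append(cv2.resize(im[80:350,60:400] if cam=="top" else im[90:360,60:400],(400,318)))
    for qn,z in(("cupboard",0),("cupboard_floor",.012),("cupboard_hinge",.126),("cupboard_handle",.204),("spice_jar",0),("shelved_jar",.012)):
        for d in place_of(qn,cam)[:4]: print(cam,qn,round(d['conf'],2),np.array(d['location']),atz(cam,d['location'],z))
    for d in trace("spice_jar",cam): print(cam,round(d['conf'],2),d['bbox'])
cv2.imwrite("pics/o.png",np.hstack(o));print(state()['t'],state()['position'],state()['joint_positions'])
E
```

```text
at handle [0.398 0.203 0.214] [0.395 0.204 0.213]
[ 1.269  0.833 -1.193  2.019  1.809  0.389  0.451]
[ 1.054  1.166 -0.773  2.108  2.943  0.588 -0.473]
side cupboard 0.88 [195.7 274.7] [0.681 0.094 0.   ]
side cupboard 0.26 [271.7 192.1] [ 0.599 -0.3    0.   ]
side cupboard_hinge 0.87 [214.6 278.8] [0.584 0.188 0.126]
side cupboard_handle 0.9 [311.9 281.6] [0.396 0.201 0.204]
side spice_jar 0.58 [273.  193.1] [ 0.594 -0.296  0.   ]
side shelved_jar 0.74 [212.4 274.8] [0.638 0.091 0.012]
side 0.89 [268.4, 164.2, 282.5, 195.6]
side 0.81 [285.0, 149.8, 297.4, 180.2]
side 0.64 [253.4, 181.0, 267.8, 211.9]
top cupboard 0.65 [194.1 217.7] [0.674 0.079 0.   ]
top cupboard_floor 0.97 [192.3 216.4] [0.672 0.083 0.012]
top cupboard_hinge 0.79 [155.7 224.3] [0.598 0.186 0.126]
top cupboard_handle 0.9 [160.5 284.3] [0.394 0.208 0.204]
top cupboard_handle 0.72 [290.  234.5] [ 0.412 -0.087  0.204]
top spice_jar 0.72 [325.3 201.6] [ 0.593 -0.306  0.   ]
top spice_jar 0.72 [292.7 206.4] [ 0.611 -0.206  0.   ]
top spice_jar 0.62 [360.1 200.8] [ 0.558 -0.408  0.   ]
top spice_jar 0.15 [291.2 233.9] [ 0.525 -0.162  0.   ]
top shelved_jar 0.63 [170.8 218. ] [0.687 0.143 0.012]
top shelved_jar 0.18 [156.7 222.2] [0.687 0.184 0.012]
top 0.95 [289.1, 177.4, 300.8, 210.4]
top 0.92 [354.0, 174.6, 375.6, 205.6]
top 0.55 [319.9, 172.7, 341.3, 210.7]
13.6083 [ 0.503 -0.305  0.287] [ 1.461  0.767 -1.23   2.213  2.04   0.319  0.246]
```

View pics/o.png

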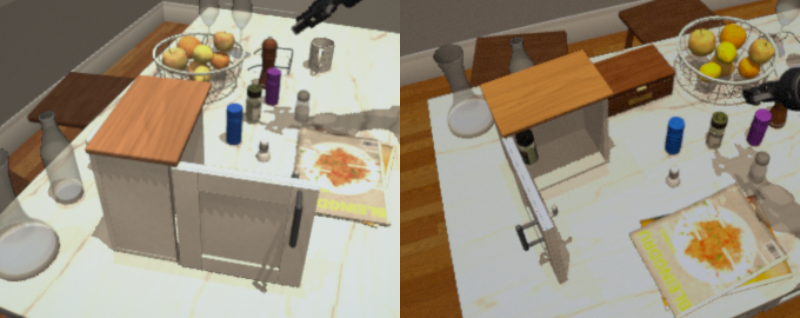

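```bash
python3 - <<'E'
from h import *
np.set_printoptions(precision=3,suppress=True)
J=np.array([.593,-.304,.068]);p,q,f=tilt(J,0.)
command_gripper(.066,40)
move_l(list(p-f*.13),frame=list(q),velocity=.2)
print(move_l(list(p),velocity=.12,stop_force=8),state()['position'],p)
command_gripper(.0,40);s=state();print(s['opening'],s['grip_force'],s['wrist_force'],s['position'],s['t'])
if s['opening']>.03:
    move_l(list(np.array(s['position'])+[0,0,.20]),velocity=.15)
    s=state();print(s['opening'],s['wrist_force'],s['joint_positions'],s['t'])
    for az in(0,YAW,.2):
      for a in(40,45):
        for c in([-.02,-.035,.085],[-.02,-.035,.10],[-.14,-.035,.10],[-.2,-.035,.12],[-.2,-.035,.25]):
            pp,qq,_=tilt(cw(c),az,a=np.radians(a));print(az,a,c,inverse_kinematics(pp,qq))
im=grab_frame("side")[60:260,180:430];im2=grab_frame("top")[60:260,180:430]
cv2.imwrite("pics/j.png",np.hstack([cv2.resize(i,(400,320)) for i in(im,im2)]))
E
```

```text
False [ 0.606 -0.304  0.055] [ 0.606 -0.304  0.055]
0.0396736991165278 40.38171133026481 [-1.553 -0.963  2.912] [ 0.606 -0.304  0.055] 16.3417
0.03999010435445868 [-0.749 -0.421 -0.642] [ 1.244  0.889 -1.167  2.044  1.983  0.421  0.309] 17.825
0 40 [-0.02, -0.035, 0.085] [ 0.463  1.349 -1.288  2.145  2.249  1.347 -0.287]
0 40 [-0.02, -0.035, 0.1] [ 0.465  1.317 -1.298  2.147  2.218  1.334 -0.285]
0 40 [-0.14, -0.035, 0.1] [ 0.429  1.338 -1.334  2.501  2.225  1.606 -0.573]
0 40 [-0.2, -0.035, 0.12] None
0 40 [-0.2, -0.035, 0.25] None
0 45 [-0.02, -0.035, 0.085] [ 0.46   1.398 -1.289  2.2    2.377  1.442 -0.336]
0 45 [-0.02, -0.035, 0.1] [ 0.461  1.366 -1.302  2.203  2.345  1.431 -0.337]
0 45 [-0.14, -0.035, 0.1] None
0 45 [-0.2, -0.035, 0.12] None
0 45 [-0.2, -0.035, 0.25] None
0.12566370614359174 40 [-0.02, -0.035, 0.085] [ 0.512  1.336 -1.269  2.147  2.28   1.218 -0.175]
0.12566370614359174 40 [-0.02, -0.035, 0.1] [ 0.514  1.304 -1.278  2.148  2.249  1.205 -0.172]
0.12566370614359174 40 [-0.14, -0.035, 0.1] [ 0.499  1.328 -1.318  2.501  2.293  1.482 -0.435]
0.12566370614359174 40 [-
[... 321 characters left out ...]
370614359174 45 [-0.2, -0.035, 0.12] None
0.12566370614359174 45 [-0.2, -0.035, 0.25] None
0.2 40 [-0.02, -0.035, 0.085] [ 0.539  1.326 -1.254  2.142  2.292  1.134 -0.106]
0.2 40 [-0.02, -0.035, 0.1] [ 0.541  1.294 -1.263  2.143  2.261  1.121 -0.103]
0.2 40 [-0.14, -0.035, 0.1] [ 0.541  1.321 -1.308  2.494  2.326  1.398 -0.35 ]
0.2 40 [-0.2, -0.035, 0.12] None
0.2 40 [-0.2, -0.035, 0.25] None
0.2 45 [-0.02, -0.035, 0.085] [ 0.552  1.381 -1.265  2.196  2.434  1.215 -0.158]
0.2 45 [-0.02, -0.035, 0.1] [ 0.554  1.349 -1.276  2.199  2.403  1.203 -0.159]
0.2 45 [-0.14, -0.035, 0.1] [ 0.531  1.387 -1.302  2.554  2.449  1.525 -0.384]
0.2 45 [-0.2, -0.035, 0.12] None
0.2 45 [-0.2, -0.035, 0.25] None
```

View pics/j.png

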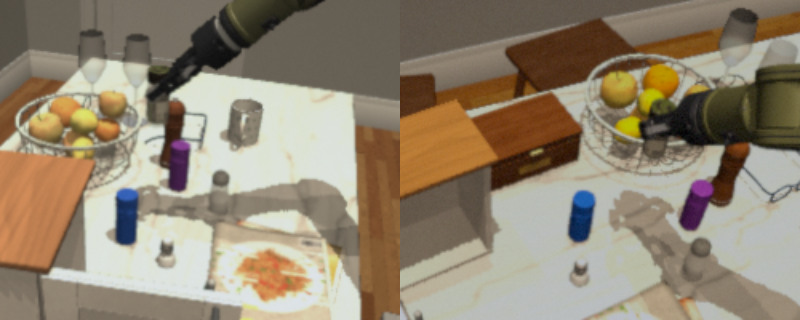

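```bash
python3 - <<'E'
from h import *
np.set_printoptions(precision=3,suppress=True)
AZ=.2
def go(c,az,v=.15,**k):
    p,q,f=tilt(c,az);r=move_l(list(p),frame=list(q),velocity=v,**k)
    s=state();print(np.array(c),r,s['position']-p,s['wrist_force'],s['opening'],s['joint_positions'],round(s['t'],2));return r
try:
    go([.56,-.13,.22],.1)
    go(cw([-.122,-.035,.125]),AZ)
    p,q,f=tilt(cw([-.02,-.035,.10]),AZ);print(inverse_kinematics(p,q))
except Exception as e: print(repr(e))
im=grab_frame("side")[90:360,60:400];im2=grab_frame("top")[80:350,60:400]
cv2.imwrite("pics/k.png",np.hstack([cv2.resize(i,(400,318)) for i in(im,im2)]))
E
```

```text
[ 0.56 -0.13  0.22] False [ 0.    -0.001  0.   ] [ 0.256  0.866 -1.13 ] 0.03973341494441544 [ 1.018  1.037 -1.366  2.382  2.249  0.924 -0.112] 19.31
[0.563 0.038 0.125] False [ 0.    -0.001  0.   ] [ 0.299  0.206 -0.299] 0.03987515533969593 [ 0.545  1.298 -1.306  2.501  2.4    1.415 -0.375] 20.76
[ 0.549  1.338 -1.259  2.199  2.409  1.191 -0.175]
```

View pics/k.png

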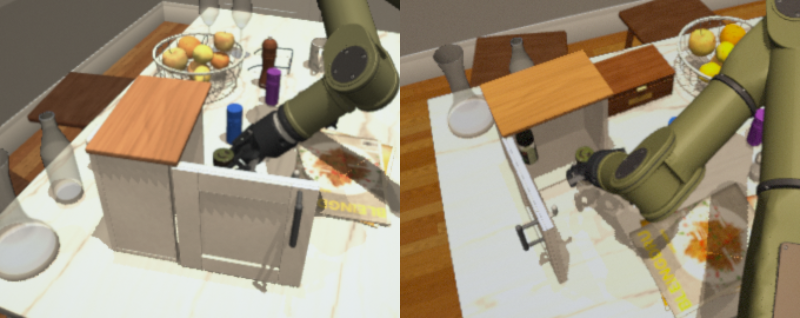

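```bash
python3 - <<'E'
from h import *
np.set_printoptions(precision=3,suppress=True)
print(tri([362,145],[264,220]))
def plane(c,a,b):
    o,d1=ray(c,a);_,d2=ray(c,b);n=np.cross(d1,d2);n/=np.linalg.norm(n);return n,o
n1,o1=plane("side",[362,145],[353,90]);n2,o2=plane("top",[264,220],[345,161])
d=np.cross(n1,n2);d/=np.linalg.norm(d);print("dir",d)
A=np.r_[n1@o1,n2@o2];p0=np.linalg.lstsq(np.array([n1,n2,d]),np.r_[A,d@tri([362,145],[264,220])[0]],rcond=None)[0];print("pt",p0)
for t in(.1,.2,.3):print(p0+d*t*np.sign(d[2]))
print("roof front right",cw([-.083,-.112,.262]), "TCP",state()['position'])
E
```

```text
(array([0.361, 0.002, 0.371]), np.float64(0.005407167861030866))
dir [ 0.216 -0.944  0.25 ]
pt [0.36  0.003 0.376]
[ 0.382 -0.091  0.401]
[ 0.404 -0.185  0.426]
[ 0.425 -0.28   0.45 ]
roof front right [ 0.611 -0.033  0.262] TCP [0.576 0.04  0.112]
```

```bash
python3 - <<'E'
from h import *
np.set_printoptions(precision=3,suppress=True)
AZ=.2
def go(c,az,v=.15,**k):
    p,q,f=tilt(c,az);r=move_l(list(p),frame=list(q),velocity=v,**k)
    s=state();print(np.array(c),r,s['position']-p,s['wrist_force'],s['opening'],round(s['t'],2));return r
go(cw([-.11,-.035,.105]),AZ)
if not go(cw([-.02,-.035,.10]),AZ,.1,stop_force=8):
    go(cw([-.02,-.035,.074]),AZ,.03,stop_force=4)
im=grab_frame("side")[90:360,60:400];im2=grab_frame("top")[120:255,150:320]
cv2.imwrite("pics/l.png",np.hstack([cv2.resize(i,(400,318)) for i in(im,im2)]))
E
```

```text
[0.575 0.04  0.105] False [-0.    -0.001 -0.   ] [ 0.379 -0.464 -0.58 ] 0.03979405996361177 21.17
[0.664 0.051 0.1  ] False [-0.001  0.    -0.   ] [ 0.066  0.089 -0.758] 0.03988844500780574 22.22
[0.664 0.051 0.074] True [ 0.    -0.     0.007] [-1.367 -0.869  3.496] 0.04007335561855095 22.86
```

View pics/l.png

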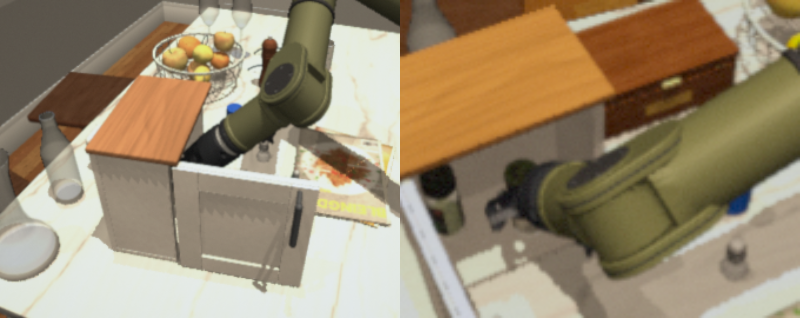

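```bash
python3 - <<'E'
from h import *
np.set_printoptions(precision=3,suppress=True)
AZ=.2
def go(c,az,v=.15,**k):
    p,q,f=tilt(c,az);r=move_l(list(p),frame=list(q),velocity=v,**k)
    s=state();print(np.array(c),r,s['position']-p,s['wrist_force'],round(s['t'],2));return r
command_gripper(.062);print(state()['wrist_force'],state()['opening'])
go(cw([-.07,-.035,.105]),AZ,.08,stop_force=8)
go(cw([-.122,-.035,.13]),AZ)
go([.56,-.13,.22],.1)
im=grab_frame("side");im2=grab_frame("top")
for cam,z in(("side",.012),("top",.012)):
    for qn in("spice_jar","shelved_jar","cupboard_handle"):
        for d in place_of(qn,cam)[:4]: print(cam,qn,round(d['conf'],2),np.array(d['location']),(Rz(-YAW)@(atz(cam,d['location'],.204 if 'handle' in qn else z)-CO)) , atz(cam,d['location'],.204 if 'handle' in qn else z))
cv2.imwrite("pics/m.png",np.hstack([cv2.resize(i,(400,318)) for i in(im[90:360,60:400],im2[120:255,150:320])]))
for th in(1.4,1.5,1.55,1.6):
    p,q=handle(th);print(th,inverse_kinematics(p+[0,0,.1],q))
E
```

```text
[-0.316  0.604 -0.207] 0.06209980291195852
[0.614 0.045 0.105] False [ 0. -0. -0.] [-0.687  0.443  0.244] 24.14
[0.563 0.038 0.13 ] False [ 0.001  0.    -0.   ] [ 0.472  0.494 -0.042] 24.68
[ 0.56 -0.13  0.22] False [-0.     0.001 -0.   ] [ 0.298 -0.451 -0.005] 26.11
side spice_jar 0.56 [259.6 207.9] [-0.107 -0.271  0.012] [ 0.607 -0.194  0.012]
side spice_jar 0.52 [290.4 178.6] [-0.181 -0.449  0.012] [ 0.556 -0.379  0.012]
side spice_jar 0.37 [208.6 260.4] [-0.019 -0.036  0.012] [0.665 0.051 0.012]
side cupboard_handle 0.93 [309.  281.3] [-0.262  0.148  0.204] [0.401 0.202 0.204]
side cupboard_handle 0.6 [211.1 274.5] [-0.096  0.166  0.204] [0.563 0.241 0.204]
side cupboard_handle 0.57 [196.7 266.9] [-0.067  0.155  0.204] [0.594 0.233 0.204]
top spice_jar 0.93 [204.8 214.6] [-0.019 -0.038  0.012] [0.665 0.048 0.012]
top spice_jar 0.66 [292.6 207.7] [-0.115 -0.275  0.012] [ 0.599 -0.199  0.012]
top shelved_jar 0.77 [173.8 219.3] [0.007 0.047 0.012] [0.68  0.136 0.012]
top cupboard_handle 0.61 [160.8 283.8] [-0.267  0.153  0.204] [0.395 0.207 0.204]
1.4 [ 0.313  0.613 -1.367  1.968  0.671  1.133 -1.038]
1.5 [ 0.267  0.636 -1.382  1.948  0.69   1.159 -1.193]
1.55 [ 0.243  0.647 -1.386  1.936  0.698  1.171 -1.266]
1.6 [ 0.22   0.658 -1.387  1.922  0.706  1.184 -1.336]
```

View pics/m.png

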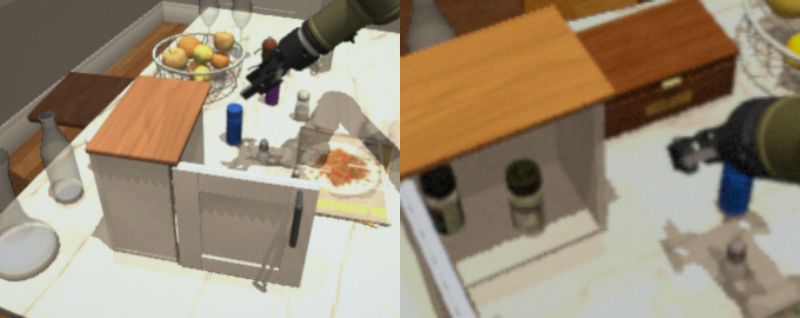

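```bash
cat >> h.py <<'E'
def hd(th,**k):
    p,q=handle(th,**k);return p+np.array([.003,-.007,0]),q
E
python3 - <<'E'
from h import *
np.set_printoptions(precision=3,suppress=True)
def rep(n): s=state();print(n,s['position'],s['wrist_force'],s['opening'],s['joint_positions'],round(s['t'],2))
move_l(list(np.array(state()['position'])+[-.02,0,.11]),velocity=.2)
command_gripper(.05,60)
p,q=hd(0.3);move_ptp(p+[0,0,.12],q);rep("mid")
p,q=hd(1.55);move_ptp(p+[0,0,.1],q);rep("above")
print(move_l(list(p),velocity=.12,stop_force=12));rep("down")
im=grab_frame("side");im2=grab_frame("top")
cv2.imwrite("pics/n.png",np.hstack([cv2.resize(i,(400,318)) for i in(im[150:320,200:414],im2[190:330,90:266])]))
E
```

```text
mid [ 0.518 -0.002  0.332] [-0.213 -0.809  0.556] 0.04985294988733441 [ 0.507  0.568 -0.985  1.718  0.516  1.141  0.767] 28.82
above [0.398 0.196 0.313] [ 0.543 -1.017  0.232] 0.05020869746845939 [-0.097  0.392 -0.662  1.951  0.305  0.899 -0.769] 30.19
False
down [0.398 0.197 0.213] [-0.014 -0.07  -0.106] 0.049952383946279384 [-0.196  0.533 -0.556  2.098  0.471  0.632 -0.931] 31.18
```

View pics/n.png

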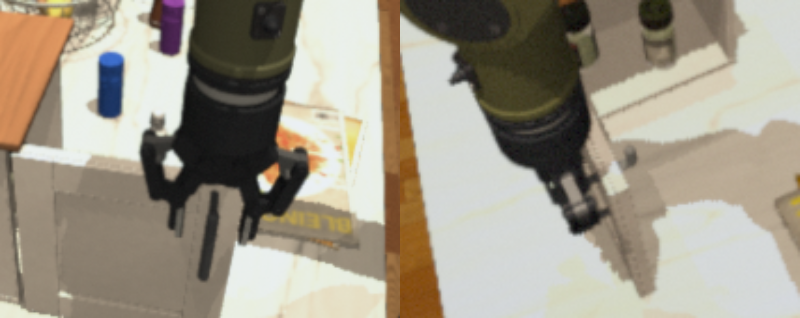

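```bash
python3 - <<'E'
from h import *
np.set_printoptions(precision=3,suppress=True)
def rep(n): s=state();print(n,s['position'],s['wrist_force'],round(s['opening'],4),round(s['t'],2))
p=np.array(state()['position']);p[1]=.203;move_l(list(p),velocity=.05)
command_gripper(0.,60);rep("grip")
if .006<state()['opening']<.016:
    for th in np.r_[np.arange(1.42,.2,-.13),.12,.05,0,-.04]:
        p,q=hd(th);hit=move_l(list(p),frame=list(q),velocity=.12 if th>.13 else .06,stop_force=35);rep((round(th,2),hit))
        if hit or state()['opening']<.006: break
im=grab_frame("side");im2=grab_frame("top")
cv2.imwrite("pics/r.png",np.hstack([cv2.resize(i,(400,318)) for i in(im[90:360,60:400],im2[80:280,120:372])]))
E
```

```text
grip [0.398 0.203 0.214] [-3.893 -0.639  3.843] 0.0092 32.0
(np.float64(1.42), False) [0.397 0.171 0.214] [-5.401 -0.152 10.967] 0.0097 32.42
(np.float64(1.29), False) [0.4   0.145 0.214] [-6.311 -0.972 12.635] 0.0092 32.78
(np.float64(1.16), False) [0.406 0.119 0.214] [-4.685 -1.574 13.618] 0.0092 33.15
(np.float64(1.03), False) [0.416 0.095 0.214] [-6.086 -2.308 14.267] 0.0092 33.52
(np.float64(0.9), False) [0.428 0.073 0.214] [-5.909 -2.279 13.67 ] 0.0092 33.88
(np.float64(0.77), False) [0.444 0.052 0.214] [-4.307 -2.996 13.276] 0.0093 34.25
(np.float64(0.64), False) [0.462 0.033 0.214] [-4.266 -3.305 13.352] 0.0091 34.62
(np.float64(0.51), False) [0.483 0.017 0.214] [-3.555 -3.049 11.928] 0.0094 34.98
(np.float64(0.38), False) [0.505 0.004 0.214] [-4.116 -2.782 10.76 ] 0.0092 35.35
(np.float64(0.25), False) [ 0.529 -0.006  0.214] [-1.937 -2.917  9.478] 0.0095 35.72
(np.float64(0.12), False) [ 0.553 -0.013  0.214] [-0.88  -3.425  8.529] 0.0095 36.29
(np.float64(0.05), False) [ 0.567 -0.016  0.214] [-0.634 -2.514  7.306] 0.009 36.67
(np.float64(0.0), False) [ 0.574 -0.017  0.214] [-5.944 -2.42  11.437] 0.0092 36.99
(np.float64(-0.04), False) [ 0.575 -0.017  0.214] [-27.512  -2.882  25.708] 0.0092 37.27
```

View pics/r.png

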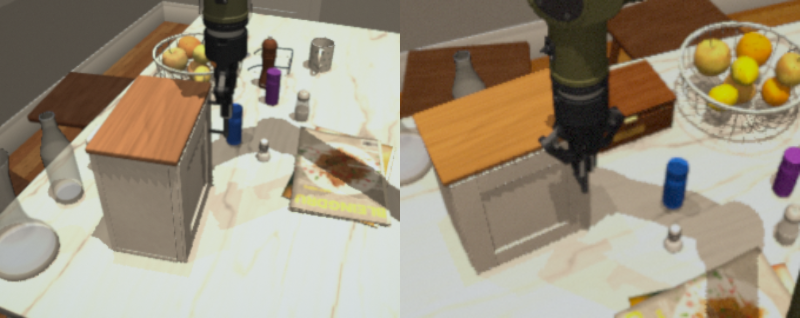

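```bash
python3 - <<'E'
from h import *
np.set_printoptions(precision=3,suppress=True)
p,q=hd(-.01);move_l(list(p),frame=list(q),velocity=.05)
command_gripper(.05);p=np.array(state()['position'])
move_l(list(p+[0,0,.12]),velocity=.12);move_l(list(p+[-.05,-.25,.15]),velocity=.2)
o=[]
for cam in("side","top"):
    im=grab_frame(cam)
    for d in place_of("cupboard_handle",cam)[:1]: print(cam,d['conf'],d['location'],atz(cam,d['location'],.204))
    o.append(cv2.resize(im[90:360,60:400],(400,318)))
cv2.imwrite("pics/z.png",np.hstack(o));s=state();print(s['wrist_force'],s['t'])
E
```

```text
side 0.8 [253.2, 190.4] [ 0.572 -0.017  0.204]
top 0.56 [231.9, 189.0] [ 0.579 -0.01   0.204]
[0.732 0.021 0.124] 40.8917
```

View pics/z.png

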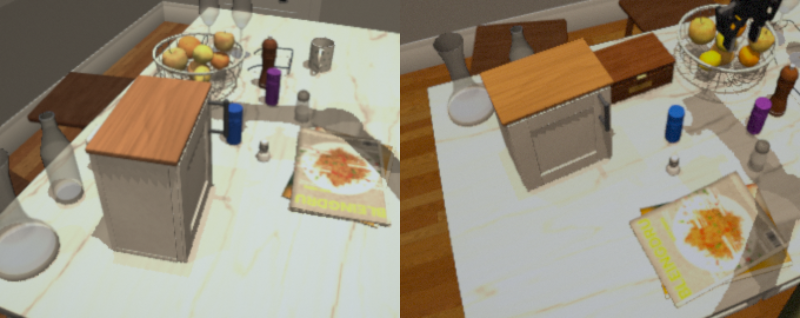

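The picture shows the door shut (handle at its starting position), with the shaker and stopper unmoved and the gripper clear.

```bash
python3 -c "
from station import *
print(finish_job())"
```

```text
the job is handed in; nothing more can be done
None
```

The job is handed in at about 41 s: the spice jar was last seen standing upright in the cupboard next to the other jar, the door is pushed fully shut, and the shaker and stopper are where they were.

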